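# Refit the pointer knob on the monitor controller

## Robot

A 7-joint arm with a two-finger parallel gripper is mounted at the origin on the work surface. World frame = base frame: x ahead of the robot, y to its left, z up, the work surface at z = 0. Lengths are in m, angles in degrees, forces in N, time in s.
With the tool pointing down it reaches from about 0.4 to 0.875 m from the base axis. Payload 4.4 kg.
Tool frame: the origin (TCP) lies at the very end of the fingers, on their centre line; the grasp point (between the pads) lies 19 mm behind it; z points along the fingers, y is the line along which they close (so a half turn about z gives the same grasp; the last joint's range is limited). The gripper opens to 85 mm and grips with 20 to 120 N. Pads are 22 mm wide; open, the fingers measure 114 mm over their backs; the gripper's body (76 mm by 85 mm) begins 54 mm behind the grasp point. The pads swing forward as they close: fully open they stand 13 mm farther back than shut.
Start: joints at [-67.368, 36.005, 2.206, 86.941, -1.547, 57.084, -1.146], TCP at [0.289, 0.582, 0.231] pointing down, gripper open.
Joint ranges: [-175.42, 175.42], [-21.48, 121.26], [-71.46, 75.88], [10.55, 141.38], [-63.04, 243.04], [13.31, 113.54], [-168.57, 168.57]. Speed limits (degrees/s): [147.25, 147.25, 180, 180, 180, 180, 180].

## Interface

Orientations are given as [roll, pitch, yaw] about the fixed x, y, z axes, in that order (R = Rz(yaw) Ry(pitch) Rx(roll)).
In Python, from workcell import * gives the robot as it stands. Calls block until the motion is done:
- move_pose(position, orientation): joint-space move of the TCP to a pose.
- move_straight(position, rot=None, speed=0.15): straight line of the TCP; rot=None keeps the orientation; speed is the mean speed in m/s.
- movej(angles): joint-space move.
- move_gripper(opening): finger opening in m; the grip force is fixed at half the most; returns when the fingers have stopped.
- dwell(seconds).
- ik(position, orientation): joint angles nearest the present ones, or None.
- state(): the state.
- read_camera(name): name is "scene" or "top" or "wrist"; returns a dict with "pixels" (420x560x3 uint8, red, green, blue), "K" (3x3 intrinsics, pixels), "dist_coeffs" ([k1, k2, p1, p2, k3] as OpenCV has them; the pictures are not rectified), "extrinsics" (4x4, takes a point from world to camera coordinates); the wrist camera has in their place "tool_from_camera" (4x4, takes a point from camera to tool coordinates, whose origin is the TCP and whose axes are the flange's). Camera axes: x right, y up, looking along -z (the intrinsics and any distortion apply to the point x, -y, -z); pixel columns grow to the right and rows downward; lengths in m; the calibration is good to about 2 mm. A picture is of the moment at which its call begins: read the wrist's pose just before it. There is no depth.
A pose or a line that the arm cannot do raises IKError and nothing moves.
- close_job(): hands the job in; it is judged then, once.
The state is a dict: "t": time; "qpos": joint angles; "joint_velocities": joint speeds; "joint_efforts": joint torques, N m; "tool_pos": TCP position; "tool_rot": TCP orientation; "force": force on the tool from outside, world axes, zero at the start; "torque": the same for the moment, N m; "gripper_width": finger opening in m; "grasp_force": force on a finger pad.
Only numpy, scipy, OpenCV 4.12 (cv2) and the standard library are available. Lean on these libraries where they do the work, as an engineer would, in place of code of your own. Each camera call takes 0.05 s, during which the arm holds its last target. There are 200 camera calls.

## Task

The pointer knob has come off the sound desk's monitor controller: first mute the line by pressing the sprung plunger of the mute box right down to its stop and letting it come back up. Then take the loose knob with the pointed nose, turn it so that the flat in its bore matches the flat of the D-shaft, push it fully home on the shaft and keep pressing so that the sprung shaft stays pushed down to its stop. Finish while the fingers still hold the knob down there - do not let go - and leave the other things where they stand.

Things in the scene. Friction and masses are not known exactly. Their poses are not given: they have to be found in the camera images.
- knob: the grey pointer knob, loose, standing upright on the table, about 70 g: from above a block with a pointed nose at one end, round at the other. 42 mm tall, 32 mm across two parallel upright flats facing its +y and -y (from x -14 to +12 mm); nose tip at x -30, round end at x +28. Origin: on the bore axis at the underside, z up
- knob_bore (a point): middle of the end wall of the D-shaped bore in the knob's underside, 22 mm above the underside, on the axis; axes as the knob's. The bore is 20.2 mm across, 22 mm deep, with its key flat on the nose side (-x), 5.6 mm from the axis; its mouth flares 2 mm wider
- knob_nose (a point): tip of the knob's pointed nose at its top: 30 mm from the bore axis towards the knob's -x, 42 mm above its underside
- spindle (a joint): how far the D-shaft is pressed down into the controller, m: 0 up, 0.006 at its stop. A spring returns it: 4 N to start it, about 9 N at the stop
- plunger_top (a point): centre of the top face of the mute box's plunger head: 83 mm above the table when up, and goes down with it. The head is grey, round, 40 mm across and 12 mm thick, on a steel stem, and stands in the middle of a black box 100 x 100 x 45 mm fixed to the table. Presses straight down
- plunger (a joint): how far the plunger is pressed down, m: 0 up, 0.012 at its stop. A spring returns it: 3 N to start it, 9 N at the stop
- console: the monitor controller: grey box fixed to the table, 200 (x) x 260 (y) x 60 mm tall; origin at the centre of its underside. On its top the shaft axis stands at x -20, y +50 mm; four small fader caps (10 mm tall) lie at x -70 to -25, y -111 to -21 mm and two small round knobs (18 mm tall) at x +60, y -95 and -45 mm; the rest of the top is bare
- shaft_end (a point): centre of the end face of the bare upright aluminium D-shaft on the monitor controller. Shaft 18 mm across, one flat 4.5 mm from the axis on the side of this point's own -x (z up); when up, the end face is 94 mm above the table, 34 mm above the controller. With the knob fully home the knob's underside is 22 mm below this point and clear of the panel
- shaft (a joint): turn of the D-shaft about its vertical axis in the controller, rad, growing anticlockwise from above; at 0 its flat faces the controller's -x side. Stays where it is against slight friction (0.05 N m); stops at +-1.2
- round_knob: round grey spare knob, no nose, 34 mm across, 28 mm tall, standing; bystander; origin at centre of its underside
- flask: steel drinking flask, 66 mm across, 160 mm tall; bystander; origin at centre of its underside
- tape_roll: grey roll of tape lying flat, 100 mm across, 48 mm tall; bystander; origin at centre of its underside
- candy_jar: open glass jar, 84 mm across, 90 mm tall; bystander; origin at centre of its underside
- microphone: hand microphone lying along its x axis, 186 mm long, up to 48 mm thick; bystander; origin on the table under its middle
- note_pad: pad of paper notes, 76 x 76 x 14 mm; bystander; origin at centre of its underside
- glasses_case: black case, 140 x 50 x 35 mm, long along its x axis; bystander; origin at centre of its underside
Not all that is in view belongs to the job. Leave any purple look-alike of the knob alone.

How it is judged (in metres and radians):
On the way, in this order (a step that is already met when the one before it is completed fails the run):
1. the mute plunger is pressed down to its stop (within 1.5 mm) (value of joint plunger above 0.0105 m), for 0.1 s.
2. the knob is fully home on the D-shaft, nose on the side of the shaft's flat (z of knob in the frame of shaft_end below -0.0195 m and horizontal distance between knob and shaft_end below 0.003 m and x of knob_nose in the frame of shaft_end below -0.026 m), for 0.2 s.
At the end, for the whole second after the job is handed in: Knob fully home on the D-shaft (within 2.5 mm of depth, 3 mm of the axis, nose over the shaft's flat, upright within 0.1 rad) and at rest; the fingers still on it (over 2 N), keeping the sprung shaft down by at least 4.5 of its 6 mm; mute plunger up again within 3 mm (all of step 2 and value of joint spindle above 0.0045 m and angle between knob's own z axis and vertical below 0.1 rad and contact force between the fingers and knob above 2 N and linear speed of knob below 0.02 m/s and value of joint plunger below 0.003 m); the arm keeps its last pose, push and grip.
It fails at once if a bystander is moved by more than 30 mm (distance of any of round_knob, flask, tape_roll, candy_jar, microphone, note_pad, glasses_case from where it was at the start of the episode above 0.03 m).
It also fails if it takes over 48 s, if anything falls off the work surface, if the arm or the gripper's body presses on something with over 40 N, if the wrist force passes 120 N, or if a joint passes its speed limit or range.

## Working session

There is one attempt and no reset: what is moved stays moved. The work goes in short steps, each a Python script; the robot and the scene stay as the last script left them, time stands still between calls to the robot, and variables do not carry over. Pictures are saved under pics/ and viewed, at most 10 in all, crops included, and the job is handed in when it is done.

```bash
ls; mkdir -p pics
cat > h.py <<'E'
from workcell import *
import numpy as np, cv2
from scipy.spatial.transform import Rotation as R
def snap(cam,name):
    s=state(); d=read_camera(cam); cv2.imwrite(f'pics/{name}.png',d['pixels'][:,:,::-1])
    if cam=='wrist':
        T=np.eye(4);T[:3,:3]=R.from_euler('xyz',s['tool_rot'],degrees=True).as_matrix();T[:3,3]=s['tool_pos']
        W=T@np.array(d['tool_from_camera'])
    else: W=np.linalg.inv(np.array(d['extrinsics']))
    np.savez(f'pics/{name}.npz',K=d['K'],D=d['dist_coeffs'],W=W); return d
def pt(name,u,v,z):
    c=np.load(f'pics/{name}.npz'); p=cv2.undistortPoints(np.array([[[u,v]]],float),c['K'],c['D'])[0,0]
    r=c['W'][:3,:3]@np.array([p[0],-p[1],-1]); o=c['W'][:3,3]; return o+r*(z-o[2])/r[2]
def px(name,P):
    c=np.load(f'pics/{name}.npz'); q=c['W'][:3,:3].T@(np.array(P,float)-c['W'][:3,3])
    return cv2.projectPoints(np.array([[q[0],-q[1],-q[2]]]),np.zeros(3),np.zeros(3),c['K'],c['D'])[0].ravel()
E
python3 - <<'E'
from h import *
s=state();print(s)
for c in('top','scene'):snap(c,c)
for c in('top','scene'):
    print(np.load(f'pics/{c}.npz')['W'].round(3))
E
```

```text
pics
{'t': 0.0, 'qpos': array([-67.36866022,  36.05994957,   2.20094653,  86.99878342,
        -1.54827463,  57.08359258,  -1.14610899]), 'joint_velocities': array([ 0.04030845,  0.08407973,  0.00619976,  0.02496108,  0.0223393 ,
        0.09088312, -0.07055097]), 'joint_efforts': array([ 5.23369526e-04, -5.63405013e+01,  1.22627288e+00, -1.93440968e+01,
        1.09418141e-02,  1.02639286e-02,  1.74796446e-05]), 'tool_pos': array([0.28869109, 0.58164267, 0.23036135]), 'tool_rot': array([-1.79887284e+02, -4.24879056e-04,  1.53598948e+02]), 'force': array([ 0.1937596 ,  0.14402139, -0.66510159]), 'torque': array([0.01196034, 0.00334787, 0.04844926]), 'grasp_force': 0.0, 'gripper_width': 0.08548547209012916}
[[ 0.024  0.999 -0.043  0.505]
 [-1.     0.024 -0.016  0.06 ]
 [-0.015  0.043  0.999  1.397]
 [ 0.     0.     0.     1.   ]]
[[-0.351 -0.676  0.648  1.307]
 [ 0.936 -0.263  0.233  0.343]
 [ 0.013  0.688  0.725  0.905]
 [ 0.     0.     0.     1.   ]]
```

View pics/top.png

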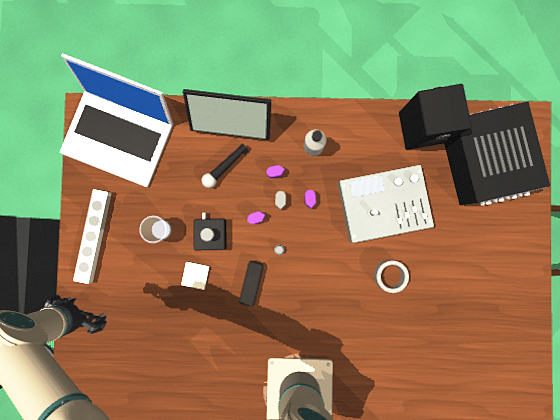

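View pics/scene.png

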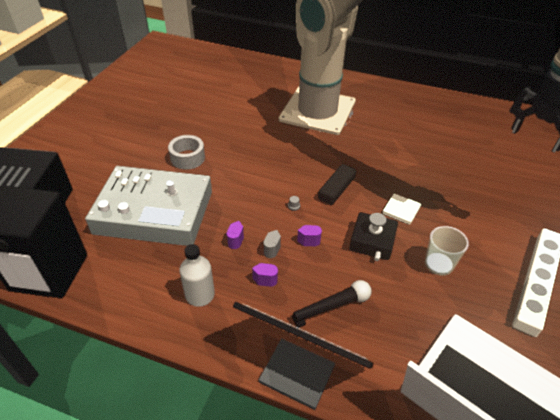

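The top view shows the plunger head at about (207,234), the grey knob at (281,200) with purple look-alikes around it, and the shaft at (375,212) on the console. The console's corners are at about (340,182), (419,166), (434,226) and (350,242). The scene view agrees: shaft at (170,187), knob at (272,243), plunger at (377,220).

```bash
python3 - <<'E'
from h import *
for n,u,v,z in[('plunger',207,234,.083),('knob',281,200,.042),('shaft',375,212,.094)]+[('c',a,b,.06) for a,b in[(340,182),(419,166),(434,226),(350,242)]]+[('flask',315,135,.16),('jar',155,229,.09),('round',280,250,.028)]:print(n,pt('top',u,v,z).round(3))
for n,u,v,z in[('plunger',377,220,.083),('knob',272,240,.042),('shaft',170,187,.094)]:print(n,pt('scene',u,v,z).round(3))
E
python3 - <<'E'
import cv2;a=cv2.imread('pics/top.png')
cv2.imwrite('pics/crop.png',cv2.resize(a[160:260,190:390],None,fx=4,fy=4,interpolation=cv2.INTER_CUBIC))
E
```

```text
plunger [0.494 0.298 0.083]
knob [0.607 0.073 0.042]
shaft [ 0.573 -0.214  0.094]
c [ 0.667 -0.111  0.06 ]
c [ 0.722 -0.356  0.06 ]
c [ 0.536 -0.405  0.06 ]
c [ 0.48  -0.145  0.06 ]
flask [ 0.791 -0.023  0.16 ]
jar [0.505 0.457 0.09 ]
round [0.448 0.072 0.028]
plunger [0.499 0.298 0.083]
knob [0.614 0.076 0.042]
shaft [ 0.586 -0.206  0.094]
```

View pics/crop.png

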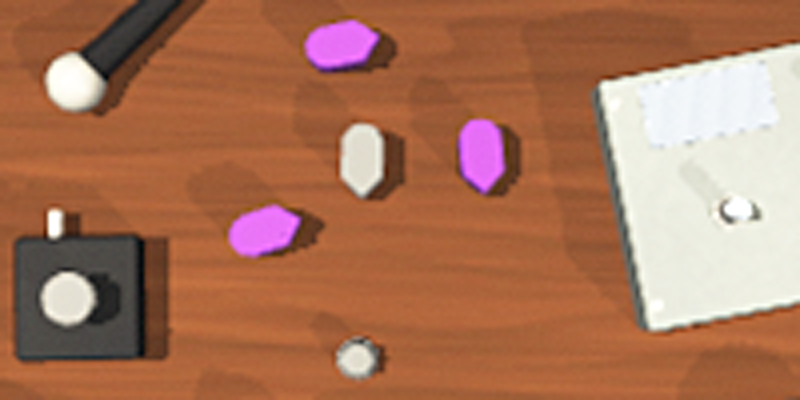

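The crop shows the grey knob with its nose pointing down the image (world -x), so its yaw is about 0, and its nearest neighbours are over 70 mm away. I'll press the plunger first, then take wrist views over the knob and the shaft.

Run:
```python
from h import *
move_gripper(0.0)
move_pose([.496,.298,.13],[180,0,180])
f0=state()['force'][2]
move_straight([.496,.298,.09],speed=.15)
move_straight([.496,.298,.073],speed=.05)
for z in np.arange(.072,.064,-.001):
    move_straight([.496,.298,z],speed=.03); s=state(); f=s['force'][2]-f0
    print(round(z,4),s['tool_pos'].round(4),round(f,1))
    if f>16: break
dwell(.2)
move_straight([.496,.298,.13],speed=.2)
move_gripper(0.085)
move_pose([.56,.075,.22],[180,0,180]); dwell(.2); snap('wrist','wk')
move_pose([.53,-.21,.26],[180,0,180]); dwell(.2); snap('wrist','ws')
s=state();print(s['t'],s['qpos'].round(1),s['tool_pos'])
for n,P in(('wk',[.61,.075,.042]),('ws',[.58,-.21,.094])):print(px(n,P))
a=cv2.imread('pics/wk.png');b=cv2.imread('pics/ws.png')
```

```text
0.072 [0.4974 0.2992 0.073 ] 6.6
0.071 [0.4974 0.2992 0.0721] 7.6
0.07 [0.4974 0.2992 0.0712] 7.8
0.069 [0.4974 0.2993 0.071 ] 13.8
0.068 [0.4975 0.2993 0.0709] 21.4
8.4333 [ 23.6  27.7  -7.4  97.9   4.2  54.7 104.7] [ 0.53047495 -0.2085069   0.25984823]
[277.34582799 239.93090652]
[277.45556687 243.40646631]
```

View pics/wk.png

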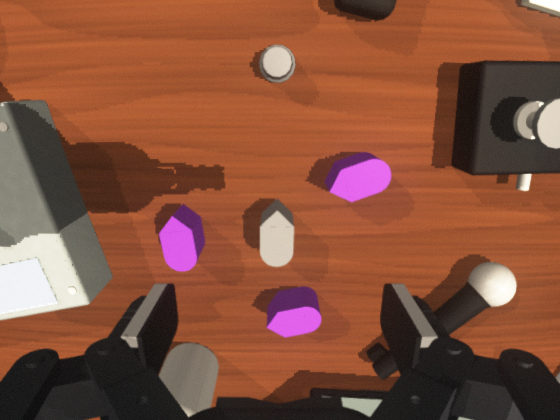

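View pics/ws.png

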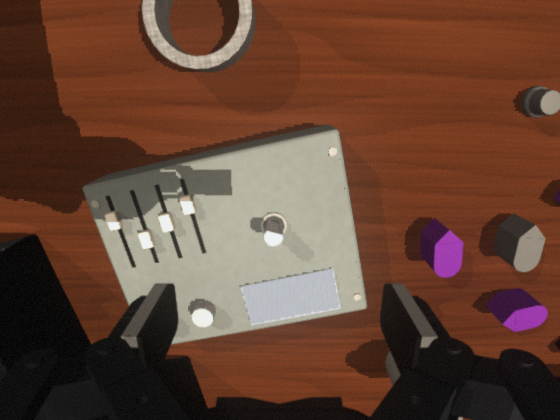

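wk shows the grey knob at about (277,235), nose up the image (world -x); nothing is close to it. ws shows the shaft end at about (274,238) on the console, with a collar at (273,224). I'll zoom in on both for orientation.

Run:
```python
import cv2,numpy as np
a=cv2.imread('pics/wk.png')[195:275,230:325];b=cv2.imread('pics/ws.png')[200:280,225:320]
f=lambda x,g:np.clip(255*(cv2.resize(x,(395*1,333),interpolation=cv2.INTER_CUBIC)/255.)**g,0,255)
g=np.vstack([np.hstack([f(a,1),f(b,1)])])
cv2.imwrite('pics/z.png',g)
for n in('wk','ws'):print(np.load(f'pics/{n}.npz')['W'].round(3))
```

```text
[[-0.004 -0.949 -0.315  0.478]
 [ 1.    -0.003 -0.002  0.076]
 [ 0.001 -0.315  0.949  0.362]
 [ 0.     0.     0.     1.   ]]
[[-0.003 -0.949 -0.316  0.449]
 [ 1.    -0.003 -0.002 -0.21 ]
 [ 0.001 -0.316  0.949  0.402]
 [ 0.     0.     0.     1.   ]][ WARN:0@0.025] global loadsave.cpp:1063 imwrite_ Unsupported depth image for selected encoder is fallbacked to CV_8U.
```

View pics/z.png

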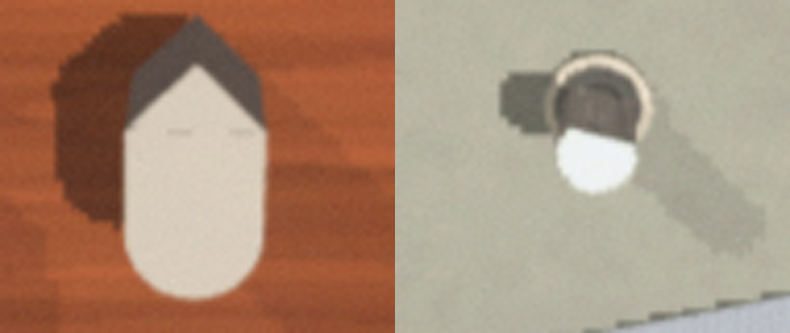

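```bash
cat > fit.py <<'E'
from h import *
from scipy.optimize import least_squares
def contour(name,box,thr,z):
    r0,r1,c0,c1=box; g=cv2.imread(f'pics/{name}.png')[r0:r1,c0:c1]
    k=8; g=cv2.resize(g.min(2),None,fx=k,fy=k,interpolation=cv2.INTER_CUBIC)
    m=(g>thr).astype(np.uint8); cs,_=cv2.findContours(m,cv2.RETR_EXTERNAL,cv2.CHAIN_APPROX_NONE)
    c=max(cs,key=cv2.contourArea)[::4,0]; print(name,cv2.boundingRect(c))
    return np.array([pt(name,(u+.5)/k-.5+c0,(v+.5)/k-.5+r0,z)[:2] for u,v in c])
def fit(P,poly,x0):
    poly=poly.astype(np.float32)*1000
    def f(p):
        c,s=np.cos(p[2]),np.sin(p[2]); q=((P-p[:2])@np.array([[c,-s],[s,c]])*1000).astype(np.float32)
        return [cv2.pointPolygonTest(poly,(float(a),float(b)),True) for a,b in q]
    r=least_squares(f,x0,diff_step=1e-4,x_scale=[.01,.01,.2],loss='soft_l1'); return r.x,np.abs(f(r.x)).mean()
a0=np.arccos(-.5); a=np.linspace(-a0,a0,80); D=.009*np.c_[np.cos(a),np.sin(a)]
a=np.linspace(-np.pi/2,np.pi/2,40); K=np.vstack([np.c_[.012+.016*np.cos(a),.016*np.sin(a)],[[-.014,.016],[-.03,0],[-.014,-.016]]])
E
python3 - <<'E'
from fit import *
k=fit(contour('wk',(195,275,245,310),140,.042),K,[.607,.075,.02])
s=fit(contour('ws',(222,255,255,295),205,.094),D,[.58,-.21,.2])
print(k,s); print(px('ws',[*s[0][:2],.094]),px('wk',[*k[0][:2],.042]))
E
```

```text
Traceback (most recent call last):
  File "fit.py", line 7, in contour
    c=max(cs,key=cv2.contourArea)[::4,0]; print(name,cv2.boundingRect(c))
                                                     ~~~~~~~~~~~~~~~~^^^
cv2.error: OpenCV(4.12.0) /io/opencv/modules/imgproc/src/geometry.cpp:711: error: (-215:Assertion failed) npoints >= 0 && (depth == CV_32F || depth == CV_32S) in function 'pointSetBoundingRect'
```

```bash
sed -i 's/cv2.boundingRect(c))/c.min(0)\/k,c.max(0)\/k)/' fit.py
python3 - <<'E'
from fit import *
k=fit(contour('wk',(195,275,245,310),140,.042),K,[.607,.075,.02])
s=fit(contour('ws',(222,255,255,295),205,.094),D,[.58,-.21,.2])
print(k,s); print(px('ws',[*s[0][:2],.094]),px('wk',[*k[0][:2],.042]))
E
```

```text
wk [15.125 16.125] [48.75 71.5 ]
ws [9.125 9.375] [27.875 24.25 ]
(array([ 0.60978475,  0.07404569, -0.01555998]), np.float64(0.23070839819803526)) (array([ 0.57354302, -0.21402142, -0.26688819]), np.float64(0.4204639109396961))
[273.07794114 236.88448901] [276.34428102 239.7185629 ]
```

Run:
```python
from h import *
kp=np.array([.6098,.0740]); ky=np.degrees(-.0156)
move_pose([*kp,.12],[180,0,180+ky]); move_gripper(.062)
s=state(); off=s['tool_pos'][:2]-kp; print(off,s['tool_rot'])
t=kp-off
move_straight([*t,.055],speed=.2); move_straight([*t,.004],speed=.08)
print(state()['tool_pos'])
move_gripper(0.0); dwell(.2)
s=state();print(s['tool_pos'],s['tool_rot'],s['gripper_width'],s['grasp_force'],s['t'])
np.savez('g.npz',p=s['tool_pos'],r=s['tool_rot'])
move_straight([*t,.16],speed=.2)
s=state();print(s['gripper_width'],s['grasp_force'],s['force'])
move_pose([.53,-.19,.20],[180,0,180-15.3]); dwell(.2); snap('wrist','wh'); s=state(); print(s['tool_pos'],s['tool_rot'],s['t'])
```

```text
[ 0.0002119  -0.00071891] [-1.79996445e+02  3.23958496e-02  1.79043253e+02]
[0.60976886 0.07476747 0.00400697]
[0.61013533 0.07474641 0.00467628] [1.79992498e+02 6.74088309e-02 1.79101037e+02] 0.031393367471338675 59.69970881938934 11.875
0.031138460470005278 59.33151248842478 [-0.59118182  0.28098386 -1.67485493]
[ 0.53057363 -0.18850339  0.19976049] [ 1.79967396e+02 -1.49228649e-02  1.64846279e+02] 14.1417
```

View pics/wh.png

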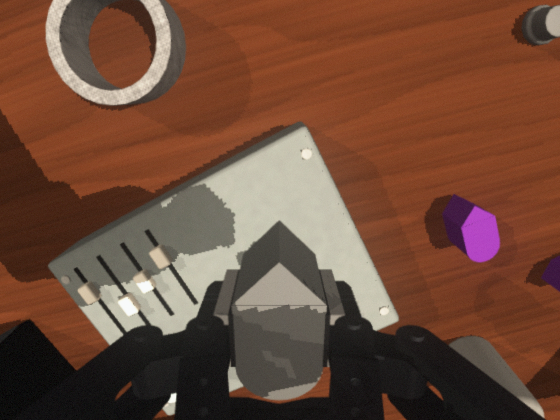

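The knob is held squarely between the pads, nose up the image at (280,222). Now I'll align it over the shaft and lower it while watching the force.

Run:
```python
from h import *
sp=np.array([.5738,-.2133]); rot=[180,0,180-15.29]
move_pose([*sp,.125],rot); dwell(.15)
s=state(); c=sp-(s['tool_pos'][:2]-sp); print(s['tool_pos'],s['tool_rot'])
move_straight([*c,.105],speed=.1); dwell(.1); f0=state()['force']
for z in np.arange(.102,.0679,-.0025):
    move_straight([*c,z],speed=.03); s=state(); f=s['force']-f0
    print(round(z,4),s['tool_pos'].round(4),f.round(1),s['torque'].round(2),round(s['grasp_force']))
    if abs(f[2])>18 or np.hypot(f[0],f[1])>15: break
print(s['t'])
```

```text
[ 0.57420833 -0.21295664  0.12653015] [1.79994610e+02 1.08632754e-01 1.64739873e+02]
0.102 [ 0.5734 -0.2136  0.1021] [ 0.4 -0.8 -0.8] [0.03 0.03 0.01] 59
0.0995 [ 0.5732 -0.2136  0.0993] [-0.   0.7  0.4] [-0.04 -0.02  0.01] 59
0.097 [ 0.5732 -0.2136  0.0968] [ 0.4  0.9 -0.4] [ 0.03  0.01 -0.  ] 59
0.0945 [ 0.5732 -0.2136  0.0943] [ 0.5 -0.3 -0.2] [0.01 0.02 0.03] 59
0.092 [ 0.5733 -0.2136  0.0918] [ 0.8 -0.3 -0.6] [-0.  0.  0.] 59
0.0895 [ 0.5732 -0.2136  0.0893] [ 0.1 -0.3 -1. ] [-0.02 -0.03  0.01] 59
0.087 [ 0.5732 -0.2136  0.0868] [ 0.1  0.3 -1.5] [ 0.06 -0.01 -0.05] 59
0.0845 [ 0.5732 -0.2136  0.0843] [ 1.4  0.1 -0.7] [ 0.   -0.04 -0.03] 59
0.082 [ 0.5733 -0.2136  0.0818] [ 0.9 -0.9  0.4] [ 0.    0.02 -0.01] 59
0.0795 [ 0.5732 -0.2136  0.0793] [ 0.2 -0.  -0.2] [-0.    0.02  0.03] 59
0.077 [ 0.5733 -0.2136  0.0768] [-0.4 -0.8 -0.6] [ 0.02 -0.07 -0.01] 59
0.0745 [ 0.5735 -0.2137  0.0749] [ 0.  -0.1  5. ] [ 0.06  0.18 -0.06] 60
0.072 [ 0.5735 -0.2137  0.0725] [-0.2  0.4  6.6] [ 0.09  0.33 -0.03] 60
0.0695 [ 0.5736 -0.2137  0.0706] [-1.1 -0.  10.1] [ 0.19  0.46 -0.04] 61
18.6917
```

It slid on without side load. The spring force started at TCP z = 0.0768, the predicted home height, and it's now at the stop. I'll add a little push, check, and hand in.

Run:
```python
from h import *
s=state();p=s['tool_pos'];c=[.5734,-.2136]
c=np.array([.5738,-.2133])*2-np.array([.57420833,-.21295664])
for z in(.0688,.068):
    move_straight([*c,z],speed=.02); dwell(.2); s=state(); print(s['tool_pos'].round(4),s['force'].round(1),s['gripper_width'],s['grasp_force'])
    if s['force'][2]>14: break
dwell(.5); snap('scene','end'); a=cv2.imread('pics/end.png')[120:300,80:440]; cv2.imwrite('pics/endc.png',cv2.resize(a,None,fx=2,fy=2))
```

```text
[ 0.5737 -0.2138  0.0705] [-3.8  0.8 14.4] 0.031417550671785 61.469893120229244
```

View pics/endc.png

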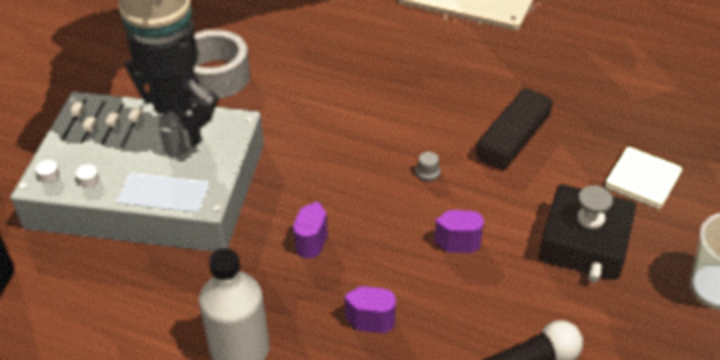

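The final view shows the knob on the shaft in the gripper at about (180,135), low over the panel. The plunger is up at (595,200), and the bystanders haven't moved.

```bash
python3 -c "
from workcell import *
print(close_job())"
```

```text
the job is handed in; nothing more can be done
None
```

The job is handed in: the mute plunger was pressed to its stop and came back up, and the fingers still hold the knob fully home on the D-shaft, pushed down to its stop with about 14 N; the judge's verdict was not shown.

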